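# Check a bottle's shoulder wall with the thickness gauge

## Task

Turn the bottle standing in the reader's nest until its barcode label faces the reader, leave it standing in the nest, and then draw the wall-thickness gauge out of its holder and set its spring tip inside the inked ring on the bottle's sloping shoulder, square to the plastic there. Press lightly, so that the tip is pushed in about half-way and not to its stop, and finish while holding the gauge like that, with the hand clear of the bottle. Do not tip the bottle, jab it with the gauge or disturb the other things on the bench.

Things in the scene. Friction and masses are not known exactly. Their poses are not given: they have to be found in the camera images.
- station: barcode reader station, fixed: aluminium plate 290 x 125 x 6 mm (x = -70 to +220 mm) with a round black nest (inside radius 50.5 mm, lip 9 mm high) and, beyond the bottle, a grey reader box 44 x 58 x 42 mm on a steel upright, 118 mm high. Origin: under the nest's centre, on the bench. x axis: from nest to reader, whose window is at x = 144 mm, 90 mm above the bench; z up
- nest (a point): centre of the nest's floor, on top of the base plate (6 mm above the bench); axes as station
- bottle_mid (a point): middle (104 mm above the foot) of the white 1-litre bottle, 0.55 to 1 kg, standing loose in the nest: radius 47 mm up to 150 mm, then a shoulder sloping at 30 degrees up to radius 19.5 mm at 166 mm, then a tight grey screw cap, radius 20 mm, from 178 to 208 mm above the foot. x axis: towards the middle of the label; z up. The inked ring is on the opposite (-x) side
- cap (a point): point on the bottle's axis half-way up its cap (193 mm above the bottle's foot), where it can be gripped from above to turn the bottle; axes of the bottle
- label (a point): middle of the white paper barcode label, on the bottle's side at radius 47 mm, 84 mm above its foot; axes of the bottle
- spot (a point): centre of the ring (19 mm across, drawn in black ink) on the bottle's sloping shoulder, on the side away from the label, 33 mm from the bottle's axis and 158 mm above its foot. z axis: straight out of the plastic, 30 degrees from vertical, leaning away from the bottle's axis
- holder: bench holder for the gauge, fixed: block 70 x 66 mm, 70 mm high (upper 24 mm: 62 x 58 mm), with a rectangular socket open at the top. Origin: centre of its underside; x axis along the socket's long side
- gauge_mid (a point): middle of the body of the gauge, a loose black instrument, 150 g: body 26 (x) x 22 (y) x 104 mm (z), below it a steel nose with a spring tip. It stands upright, nose down, in the holder, 80 mm of its body above it (top 150 mm above the bench). z axis: from tip to top; the face of the tip when out is at z = -90 mm. Lift it straight up by over 70 mm to clear the holder
- tip_face (a point): centre of the flat face of the gauge's tip (diameter 8.4 mm), which moves in with the tip; z axis along the gauge from tip to top
- gauge_tip (a joint): how far the spring tip is pushed into the gauge, m: 0 out, 0.008 at its stop. The spring pushes with 1 N at the start, growing by 0.5 N per mm (3 N at half-way)
- spare_bottle: bystander: another bottle of the same shape with a label but no ring, loose, 208 mm high, origin under its centre
- funnel: bystander: white funnel standing mouth down, diameter 100 mm, 100 mm high, loose, origin under its centre
- cylinder_glass: bystander: clear measuring cylinder on a round foot of diameter 72 mm, 240 mm high, loose, origin under its centre
- jug: bystander: clear measuring jug, diameter 110 mm, 130 mm high, handle to its +y, loose, origin under its centre
- cap_a: bystander: loose grey bottle cap, diameter 40 mm, 30 mm high, origin under its centre
- cap_b: bystander: loose grey bottle cap, diameter 40 mm, 30 mm high, origin under its centre
- tub: bystander: white tub with a flat lid, diameter 118 mm, 95 mm high, loose, origin under its centre
Things that resemble listed ones, but are neither listed nor needed, are in the scene too. What is meant by the part that bears gauge_mid is not blue or pink, and is the larger of those in its own colour.

How it is judged:
On the way, in this order (a step that is already met when the one before it is completed fails the run):
1. the bottle stands in the nest with its label facing the reader (angle between the x axis of bottle_mid and the x axis of nest, either way round below 0.26 rad and x of label in the frame of nest above 0.03 m and horizontal distance between bottle_mid and nest below 0.008 m and angle between bottle_mid's own z axis and vertical below 0.06 rad), for 0.2 s.
2. the gauge has been drawn out of its holder (z of tip_face in the frame of holder above 0.07 m), for 0.1 s.
At the end, for the whole second after the job is handed in: Bottle upright in the nest (8 mm), label within 15 degrees of the reader; held gauge: tip within 9 mm of the ring's centre, within 10 degrees of square, 0.8 to 8 N on the bottle, tip in by 1.5 to 7.2 mm; gauge clear of station and holder, robot clear of the bottle (all of step 1 and z of bottle_mid in the frame of nest below 0.108 m and distance between tip_face and spot below 0.009 m and angle between the z axis of tip_face and the z axis of spot, either way round below 0.17 rad and z of gauge_mid in the frame of spot above 0.05 m and contact force between gauge and bottle between 0.8 and 8 N and value of joint gauge_tip between 0.0015 and 0.0072 m and contact force between the fingers and gauge above 1 N and contact force between each of the arm, the fingers and bottle below 0.3 N and contact force between gauge and station below 0.1 N and contact force between gauge and holder below 0.1 N); the arm keeps its last pose, push and grip.
It fails at once if the bottle is tipped by more than 20 degrees (angle between bottle_mid's own z axis and vertical above 0.35 rad).
It fails at once if the gauge is jabbed against the bottle with more than 20 N (contact force between gauge and bottle above 20 N).
It fails at once if another thing on the bench is moved by more than 40 mm (distance of any of spare_bottle, funnel, cylinder_glass, jug, cap_a, cap_b, tub from where it was at the start of the episode above 0.04 m).
It also fails if it takes over 51 s, if anything falls off the work surface, if the arm or the gripper's body presses on something with over 40 N, if the wrist force passes 120 N, or if a joint passes its speed limit or range.

## Robot

A 6-joint arm with a two-finger parallel gripper is mounted at the origin on the work surface. World frame = base frame: x ahead of the robot, y to its left, z up, the work surface at z = 0. Lengths are in m, angles in rad, forces in N, time in s.
With the tool pointing down it reaches from about 0.375 to 0.9 m from the base axis. Payload 3.1 kg.
Tool frame: the origin (TCP) lies midway between the tips of the shut fingers; the grasp point (between the pads) lies 19 mm behind it; z points along the fingers, y is the line along which they close (so a half turn about z gives the same grasp; the last joint's range is limited). The gripper opens to 87 mm and grips with 3 to 60 N. Pads are 19 mm wide; open, the fingers measure 117 mm over their backs; the gripper's body (75 mm by 190 mm) begins 51 mm behind the grasp point.
Start: joints at [1.153, 0.527, 1.433, -0, 1.181, -0.178], TCP at [0.148, 0.607, 0.223] pointing down, gripper open.
Joint ranges: [-3.08, 3.08], [-0.75, 2.2], [0.22, 2.44], [-1.43, 4.57], [0, 2.65], [-2.85, 2.85]. Speed limits (rad/s): [2.79, 2.79, 3.14, 3.14, 3.14, 3.14].

## Interface

Orientations are given as a unit quaternion [x, y, z, w].
In Python, from rig import status, imaging, order gives the robot as it stands.
- The arm moves only by the tool arm_command, never from a script. Its argument "deltas" is one flat list of numbers, 5 for each row, row after row: the opening, from -1 (shut) to 1 (fully open), so that 0 is half open, then the shift along the tool's x, y, z in m, then the turn about the tool's z in rad. In form: [gripper, tx, ty, tz, roll, gripper, tx, ty, tz, roll, ...]. A call has 1 to 12 rows; each row shifts and turns the commanded pose from where the row before left it, along the tool's axes as they then stand; what a row does not reach is not made up. A row lasts 1/8 s, in which the tool goes at most 62.5 mm and 10.7 degrees, less where a joint would pass 70% of its speed; a pose out of reach is approached as far as the arm can. A call with a gripper value outside its range is refused whole. The fingers move at their own pace and stop on an object; "newtons" is the grip in N (left out, the last holds). Time passes only in rows, so rows that do not move let the fingers close. It gives the time, the measured TCP pose, the force, the opening and the grip force at its end, in the units of the state.
- status.get_obs(): the state, without advancing time (a new reading comes with each control period).
- imaging.camera(name): name is "scene" or "top" or "wrist"; returns (picture, depth): 400x640x3 uint8, red, green, blue; 400x640 float32, m along the optical axis (not along the pixel's ray), 0 where there is no reading.
- imaging.camera_params(name): a dict with "intrinsics" (3x3 intrinsics, pixels), "camera_from_world" (4x4, takes a point from world to camera coordinates). Camera axes: x right, y up, looking along -z (the intrinsics and any distortion apply to the point x, -y, -z); pixel columns grow to the right and rows downward; lengths in m; the calibration is good to about 2 mm. The wrist camera is an equidistant fisheye: a pixel r from the principal point sees the ray r / f radians off the axis. A picture is of the moment at which its call begins: read the wrist's pose just before it. camera_params takes no time and is no camera call; for the wrist camera it gives the pose at the moment of the call.
- order.hand_in(): hands the job in; it is judged then, once.
The state is a dict: "time": time; "q": joint angles; "joint_velocities": joint speeds; "joint_torque": joint torques, N m; "position": TCP position; "tool_rot": TCP orientation; "ft_force": force on the tool from outside, world axes, zero at the start; "moment": the same for the moment, N m; "grip_width": finger opening in m; "grip_force": force on a finger pad.
Only numpy, scipy, OpenCV 4.12 (cv2) and the standard library are available. Lean on these libraries where they do the work, as an engineer would, in place of code of your own. Each camera call takes 0.05 s, during which the arm holds its last target. There are 200 camera calls.

## Working session

There is one attempt and no reset: what is moved stays moved. The work goes in short steps, Python scripts to look and compute and a tool call to move; the robot and the scene stay as the last step left them, time stands still between calls to the robot, and variables do not carry over. Pictures are saved under pics/ and viewed, at most 10 in all, crops included, and the job is handed in when it is done.

Besides the shell and the picture viewer there is one more tool, called after "Call:" as name(argument=value, ...), one argument or row to a line, values as JSON. arm_command: Moves the arm, as the interface text tells. Its arguments: {"type":"object","properties":{"deltas":{"type":"array"},"newtons":{"type":"number"}},"required":["deltas"]}

```bash
ls; mkdir -p pics
cat > h.py <<'E'
import numpy as np, cv2
from rig import status, imaging, order
def grab(n):
    p=imaging.camera_params(n); im,d=imaging.camera(n)
    return im,d,np.array(p["intrinsics"]),np.array(p["camera_from_world"])
def save(f,im): cv2.imwrite(f,im[...,::-1])
def world(u,v,d,K,T):
    "pixels+depth -> world (pinhole cams)"
    u,v,d=map(np.asarray,(u,v,d))
    c=np.stack([(u-K[0,2])/K[0,0]*d,-(v-K[1,2])/K[1,1]*d,-d,np.ones_like(d)],-1)
    return (c@np.linalg.inv(T).T)[...,:3]
E
python3 - <<'E'
from h import *
s=status.get_obs(); print(s)
for n in("scene","top"):
    im,d,K,T=grab(n); save(f"pics/{n}0.png",im); np.savez(f"{n}0.npz",im=im,d=d,K=K,T=T); print(n,K,np.linalg.inv(T).round(3),(d>0).mean(), imaging.camera_params(n).keys())
E
```

```text
pics
{'time': 0.0, 'q': array([ 1.15249348e+00,  5.28491456e-01,  1.43385462e+00, -2.31861822e-06,
        1.18139065e+00, -1.78499497e-01]), 'joint_velocities': array([-0.00105461, -0.0005576 , -0.0001922 ,  0.00055536, -0.00111386,
       -0.00107073]), 'joint_torque': array([-1.32773428e-03, -4.40037596e+01, -1.76593351e+01,  6.32504141e-02,
        5.83363348e-02, -1.78885612e-04]), 'position': array([0.14812454, 0.60646564, 0.22157125]), 'tool_rot': array([ 1.19614081e-01,  9.92819884e-01, -1.02497521e-03, -3.14145691e-04]), 'ft_force': array([-0.08229385,  0.78371173, -0.64789243]), 'moment': array([-0.0083271 , -0.03182959, -0.01120388]), 'grip_force': 0.0, 'grip_width': 0.0870690170839511}
scene [[448.94102232   0.         318.97072445]
 [  0.         448.94102232 200.04505428]
 [  0.           0.           1.        ]] [[-0.759 -0.39   0.522  1.295]
 [ 0.651 -0.431  0.624  0.88 ]
 [-0.019  0.813  0.582  0.96 ]
 [ 0.     0.     0.     1.   ]] 0.99584375 dict_keys(['intrinsics', 'camera_from_world'])
top [[482.91904522   0.         318.02102571]
 [  0.         482.91904522 204.49671053]
 [  0.           0.           1.        ]] [[ 0.026  0.975 -0.22   0.183]
 [-1.     0.025 -0.006 -0.033]
 [ 0.     0.22   0.976  1.86 ]
 [ 0.     0.     0.     1.   ]] 0.99605859375 dict_keys(['intrinsics', 'camera_from_world'])
```

View pics/scene0.png

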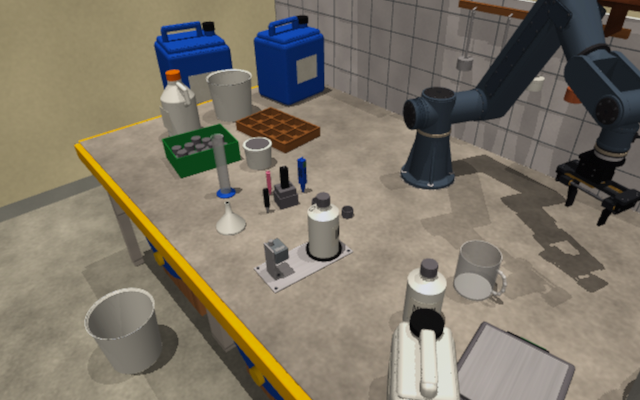

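View pics/top0.png

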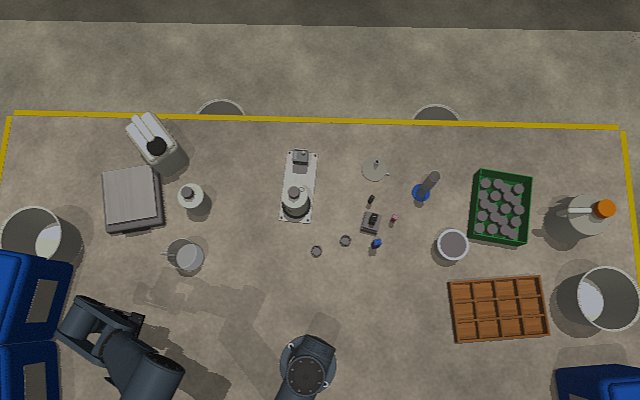

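Run:
```python
from h import *
a=np.load("scene0.npz"); b=np.load("top0.npz")
c1=cv2.resize(a['im'][135:295,200:370],None,fx=3.4,fy=3.4,interpolation=cv2.INTER_CUBIC)[:544]
c2=cv2.resize(b['im'][140:260,270:400][:, :],None,fx=1.7,fy=1.7,interpolation=cv2.INTER_CUBIC)
o=np.zeros((544,800,3),np.uint8); o[:,:578]=c1[:,:578]; o[:204,579:800]=c2[:204,:221]; save("pics/crop1.png",o)
# height map from both cameras, list blobs on the bench in work area
for n,z in(("top",b),("scene",a)):
    v,u=np.mgrid[:400,:640]; P=world(u,v,z['d'],z['K'],z['T'])
    np.save(n+"P.npy",P)
P=np.load("topP.npy"); 
for (u,v) in [(296,192),(297,205),(298,160),(371,222),(373,216),(370,200),(376,243),(394,219),(374,170),(420,193),(433,178),(316,251),(345,240),(187,255),(187,191),(452,244),(330,330)]:
    print(u,v,P[v,u].round(3))
P=np.load("sceneP.npy"); print()
for (u,v) in [(322,198),(324,230),(270,250),(284,175),(284,195),(266,195),(268,180),(302,165),(347,212)]:
    print(u,v,P[v,u].round(3))
```

```text
296 192 [0.597 0.055 0.211]
297 205 [0.562 0.053 0.158]
298 160 [0.747 0.057 0.112]
371 222 [ 0.518 -0.221  0.098]
373 216 [ 0.529 -0.222  0.155]
370 200 [ 0.606 -0.219  0.082]
376 243 [ 0.434 -0.235  0.139]
394 219 [ 0.534 -0.309  0.085]
374 170 [ 0.736 -0.238  0.045]
420 193 [ 0.647 -0.416  0.046]
433 178 [ 0.677 -0.442  0.157]
316 251 [ 0.417 -0.019 -0.   ]
345 240 [ 0.463 -0.131 -0.003]
187 255 [0.388 0.477 0.003]
187 191 [0.592 0.441 0.205]
452 244 [ 0.444 -0.52   0.095]
330 330 [ 0.123 -0.08   0.   ]

322 198 [0.609 0.072 0.21 ]
324 230 [0.628 0.101 0.119]
270 250 [0.797 0.064 0.116]
284 175 [ 0.537 -0.215  0.123]
284 195 [ 0.555 -0.199  0.055]
266 195 [ 0.619 -0.213  0.077]
268 180 [ 0.55  -0.301  0.067]
302 165 [ 0.452 -0.22   0.127]
347 212 [ 0.435 -0.002  0.029]
```

View pics/crop1.png

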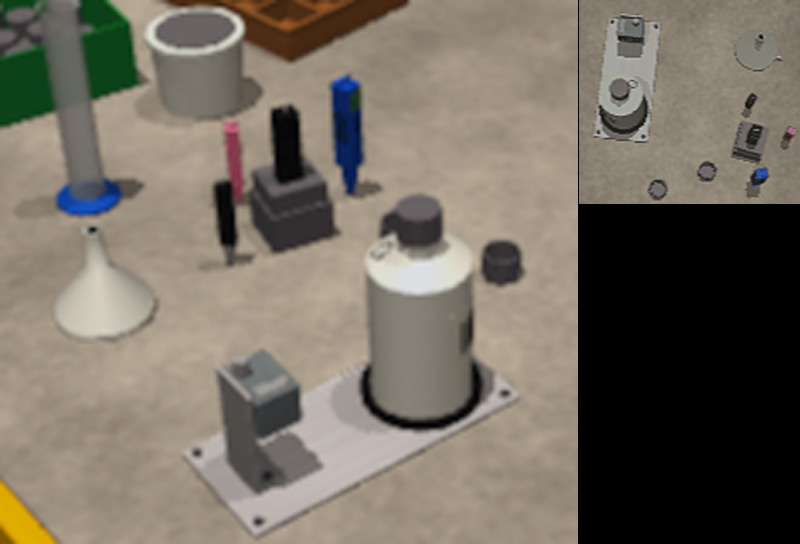

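Run:
```python
from h import *
a=np.load("scene0.npz"); b=np.load("top0.npz")
def ray(z,u,v,h):
    p=world(u,v,1.0,z['K'],z['T']); o=np.linalg.inv(z['T'])[:3,3]; return o+(p-o)*(h-o[2])/(p[2]-o[2])
print("ring",ray(b,301.8,189,.164).round(3),ray(a,312.6,207,.164).round(3))
P=np.load("topP.npy"); S=np.load("sceneP.npy")
for n,Q in(("top",P),("scene",S)):
    m=(abs(Q[...,0]-.59)<.08)&(abs(Q[...,1]-.06)<.08)&(Q[...,2]>.207)&(Q[...,2]<.22)
    q=Q[m][:,:2].astype(np.float32); print(n,"cap",len(q),cv2.minEnclosingCircle(q),np.median(Q[m],0))
    m=(abs(Q[...,0]-.53)<.08)&(abs(Q[...,1]+.22)<.06)&(Q[...,2]>.144)&(Q[...,2]<.16)
    print("gauge top",m.sum(),Q[m].mean(0))
    m=(abs(Q[...,0]-.53)<.06)&(abs(Q[...,1]+.22)<.06)&(Q[...,2]>.064)&(Q[...,2]<.076)
    print("holder top",m.sum(),cv2.minAreaRect(Q[m][:,:2].astype(np.float32)))
    m=(abs(Q[...,0]-.65)<.2)&(abs(Q[...,1]-.06)<.09)&(Q[...,2]>.003)&(Q[...,2]<.009)
    print("plate",m.sum(),cv2.minAreaRect(Q[m][:,:2].astype(np.float32)))
    for nm,c,h in(("capA",(.42,-.02),.03),("capB",(.46,-.13),.03),("spare",(.59,.44),.208)):
        m=(abs(Q[...,0]-c[0])<.08)&(abs(Q[...,1]-c[1])<.06)&(abs(Q[...,2]-h)<.006); print(nm,Q[m].mean(0))
```

```text
ring [0.621 0.037 0.164] [0.618 0.039 0.164]
top cap 91 ((0.5987722277641296, 0.06334307789802551), 0.020194608718156815) [0.59905062 0.06224868 0.2125268 ]
gauge top 38 [ 0.52746905 -0.22730038  0.15006915]
holder top 142 ((0.5290219187736511, -0.22818051278591156), (0.05725504457950592, 0.06410103291273117), 75.00611114501953)
plate 935 ((0.6496618986129761, 0.059885021299123764), (0.398902028799057, 0.17959369719028473), 0.05512707680463791)
capA [ 0.41288318 -0.02124561  0.02850319]
capB [ 0.4618192  -0.12969801  0.02855475]
spare [0.58898857 0.44171569 0.20735688]
scene cap 94 ((0.6025128364562988, 0.06675933301448822), 0.022877467796206474) [0.60554125 0.06826435 0.21094866]
gauge top 23 [ 0.53374558 -0.22376378  0.14802918]
holder top 126 ((0.5333574414253235, -0.22560667991638184), (0.06358753889799118, 0.06399541348218918), 77.16741943359375)
plate 951 ((0.6793208122253418, 0.06120137870311737), (0.1268417090177536, 0.2900741994380951), 85.30552673339844)
capA [ 0.41963685 -0.01460058  0.02626015]
capB [ 0.50184254 -0.16791414  0.02992473]
spare [0.59540754 0.44670044 0.20547873]
```

Call:
arm_command(
  deltas=[1, -0.02, -0.015, -0.02, 0, 1, -0.04, -0.03, -0.03, 0, 1, -0.04, -0.03, -0.03, 0, 1, -0.04, -0.03, -0.02, 0, 1, -0.04, -0.03, 0, 0, 1, -0.04, -0.03, 0, 0, 1, -0.04, -0.03, 0, 0, 1, -0.04, -0.03, 0, 0, 1, -0.04, -0.03, 0, 0, 1, -0.04, -0.03, 0, 0, 1, -0.04, -0.03, 0, 0, 1, -0.04, -0.03, 0, 0],
)

```text
time: 1.6
position: [0.5139, 0.1613, 0.3222]
tool_rot: [0.12, 0.993, 0.0, -0.0]
ft_force: [0.7, 0.3, 0.2]
grip_width: 0.0866
grip_force: 0.0
```

Call:
arm_command(
  deltas=[1, -0.04, -0.03, 0, 0, 1, -0.03, -0.02, 0, 0, 1, 0, 0, 0, 0, 1, 0, 0, 0, 0],
)

```text
time: 2.1
position: [0.5685, 0.0979, 0.322]
tool_rot: [0.12, 0.993, 0.0, -0.001]
ft_force: [-0.3, 0.5, 0.3]
grip_width: 0.087
grip_force: 0.0
```

Run:
```python
from h import *
s=status.get_obs(); print(s['position'],s['tool_rot'],s['q'],s['time'])
im,d,K,T=grab("wrist"); save("pics/w1.png",im); np.savez("w1.npz",im=im,d=d,K=K,T=T); print(K,np.linalg.inv(T).round(3))
```

```text
[0.56853747 0.09789667 0.32197523] [ 1.19688193e-01  9.92810984e-01  1.74886423e-04 -1.02753984e-03] [-2.33901996e-02  3.63526202e-01  1.42588968e+00  5.59397084e-04
  1.35418857e+00 -1.35435555e+00] 2.1
[[309.70691629   0.         320.53667567]
 [  0.         309.70691629 196.37633423]
 [  0.           0.           1.        ]] [[ 0.237 -0.935 -0.263  0.496]
 [ 0.972  0.228  0.063  0.115]
 [ 0.001 -0.271  0.963  0.485]
 [ 0.     0.     0.     1.   ]]
```

View pics/w1.png

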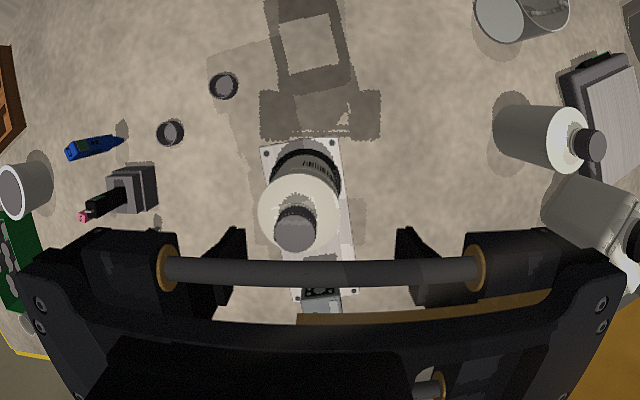

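```bash
cat >> h.py <<'E'
def wray(u,v,K,T,h):
    "fisheye ray onto plane z=h"
    x,y=(u-K[0,2])/K[0,0],(v-K[1,2])/K[1,1]; r=np.hypot(x,y); s=np.sin(r)/max(r,1e-9)
    M=np.linalg.inv(T); D=M[:3,:3]@np.array([x*s,-y*s,-np.cos(r)]); o=M[:3,3]; return o+D*(h-o[2])/D[2]
E
python3 - <<'E'
from h import *
z=np.load("w1.npz"); K,T,im=z['K'],z['T'],z['im']
for n,u,v,h in(("s1",266,154,.006),("s2",333,143,.006),("s3",297,293,.006),("s4",353,291,.006),("lab",322,170,.09),("gauge",116,195,.07)): print(n,wray(u,v,K,T,h).round(3))
g=cv2.cvtColor(im,cv2.COLOR_RGB2GRAY); m=((g<135)*255).astype(np.uint8); m[:,:268]=0; m[:,322:]=0; m[:207]=0; m[251:]=0
print(g[230:250:4,265:330:4])
n,l,st,c=cv2.connectedComponentsWithStats(m); print(st,c)
d=z['d']; print(d[236,285:305:4])
E
```

```text
s1 [0.54  0.016 0.006]
s2 [0.549 0.122 0.006]
s3 [ 0.796 -0.002  0.006]
s4 [0.816 0.098 0.006]
lab [0.57  0.099 0.09 ]
gauge [ 0.528 -0.237  0.07 ]
[[186 186 145 103 107 105 106 108 105 106 110 106 104 181 188 187 184]
 [172 184 169 105 104 103 104 107 106 107 109 105 107 190 187 185 183]
 [142 186 150 103 103 107 103 106 104 105 104 106 100 192 184 184 184]
 [138 141 182 108 102 103 104 107 106 106 103 107 131 188 185 184 175]
 [159 137 139 151 101 104 104 103 106 103 104  89 186 183 178 169 177]]
[[     0      0    640    400 254352]
 [   274    207     43     44   1647]
 [   280    250      1      1      1]] [[319.65615761 199.31476851]
 [295.40801457 228.0752884 ]
 [280.         250.        ]]
[0.2915365  0.29086667 0.29098308 0.2911273  0.2903315 ]
```

Run:
```python
from h import *
z=np.load("w1.npz"); K,T,im=z['K'],z['T'],z['im']
for v in(231,234,236): print(wray(296,v,K,T,.214).round(4))
q=[]
v,u=np.mgrid[205:256,265:325]
# depth along axis -> world
for U,V in zip(u.ravel(),v.ravel()):
    x,y=(U-K[0,2])/K[0,0],(V-K[1,2])/K[1,1]; r=np.hypot(x,y); d=z['d'][V,U]; s=np.tan(r)/r
    q.append((np.linalg.inv(T)@[x*s*d,-y*s*d,-d,1])[:3])
q=np.array(q); m=abs(q[:,2]-.214)<.006; print(m.sum(),q[m].mean(0),cv2.minEnclosingCircle(q[m][:,:2].astype(np.float32)))
```

```text
[0.598  0.0663 0.214 ]
[0.601  0.0655 0.214 ]
[0.603 0.065 0.214]
1346 [0.59864188 0.06461253 0.21432156] ((0.6001116037368774, 0.06405743956565857), 0.021099207922816277)
```

Call:
arm_command(
  deltas=[1, -0.02, -0.013, 0, 0, 1, -0.0186, -0.0123, 0, 0, 1, 0, 0, 0.03, 0, 1, 0, 0, 0.04, 0, 1, 0, 0, 0.04, 0, 1, 0, 0, 0.02, 0, 1, 0, 0, 0.009, 0, 1, 0, 0, 0, 0],
)

```text
time: 3.15
position: [0.6014, 0.0633, 0.1833]
tool_rot: [0.12, 0.993, -0.0, -0.0]
ft_force: [0.5, -0.3, -0.2]
grip_width: 0.0868
grip_force: 0.0
```

Call:
arm_command(
  deltas=[0, 0, 0, 0, 0, -0.2, 0, 0, 0, 0, -0.3, 0, 0, 0, 0, -0.3, 0, 0, 0, 0, -0.3, 0, 0, 0, 0],
  newtons=25,
)

```text
time: 3.78
position: [0.6009, 0.0638, 0.1837]
tool_rot: [0.12, 0.993, -0.0, 0.0]
ft_force: [-1.1, 1.1, -0.6]
grip_width: 0.0448
grip_force: 0.0
```

Call:
arm_command(
  deltas=[-0.4, 0, 0, 0, 0, -0.4, 0, 0, 0, 0, -0.4, 0, 0, 0, 0],
)

```text
time: 4.15
position: [0.601, 0.0641, 0.1836]
tool_rot: [0.12, 0.993, 0.0, 0.0]
ft_force: [0.5, 1.8, 0.2]
grip_width: 0.0394
grip_force: 25.0
```

Call:
arm_command(
  deltas=[-0.4, 0, 0, 0, 0.1, -0.4, 0, 0, 0, 0.14, -0.4, 0, 0, 0, 0.17, -0.4, 0, 0, 0, 0.17, -0.4, 0, 0, 0, 0.17, -0.4, 0, 0, 0, 0.17, -0.4, 0, 0, 0, 0.17, -0.4, 0, 0, 0, 0.17, -0.4, 0, 0, 0, 0.17, -0.4, 0, 0, 0, 0.17],
)

```text
time: 5.4
position: [0.6008, 0.0635, 0.1836]
tool_rot: [0.797, 0.604, -0.0, 0.0]
ft_force: [-1.2, -0.7, 0.8]
grip_width: 0.0393
grip_force: 25.0
```

Call:
arm_command(
  deltas=[-0.4, 0, 0, 0, 0.17, -0.4, 0, 0, 0, 0.17, -0.4, 0, 0, 0, 0.17, -0.4, 0, 0, 0, 0.14, -0.4, 0, 0, 0, 0.09, -0.4, 0, 0, 0, 0, -0.4, 0, 0, 0, 0],
)

```text
time: 6.28
position: [0.6008, 0.0636, 0.1836]
tool_rot: [0.961, 0.278, -0.0, 0.0]
ft_force: [0.4, -1.3, -0.4]
grip_width: 0.0395
grip_force: 25.0
```

Run:
```python
from h import *
s=status.get_obs(); print(s['position'],s['tool_rot'],s['q'],s['time'])
im,d,K,T=grab("wrist"); save("pics/w2.png",im[:, :]); np.savez("w2.npz",im=im,d=d,K=K,T=T)
im2,d,K,T=grab("scene"); np.savez("s2.npz",im=im2,d=d,K=K,T=T)
im3,d,K,T=grab("top"); np.savez("t2.npz",im=im3,d=d,K=K,T=T)
o=np.zeros((600,800,3),np.uint8)
o[:300,:480]=cv2.resize(im,(480,300)); o[300:600,:400]=cv2.resize(im2[175:275,260:393],(400,300)); o[300:600,400:800]=cv2.resize(im3[150:225,250:350],(400,300))
save("pics/w2c.png",o)
```

```text
[0.6008204  0.0635546  0.18355672] [ 9.60666151e-01  2.77705793e-01 -1.67005831e-04  1.03620472e-04] [-7.92238229e-02  5.45217587e-01  1.52560177e+00 -3.55218584e-04
  1.07101272e+00  9.28932482e-01] 6.275
```

View pics/w2c.png

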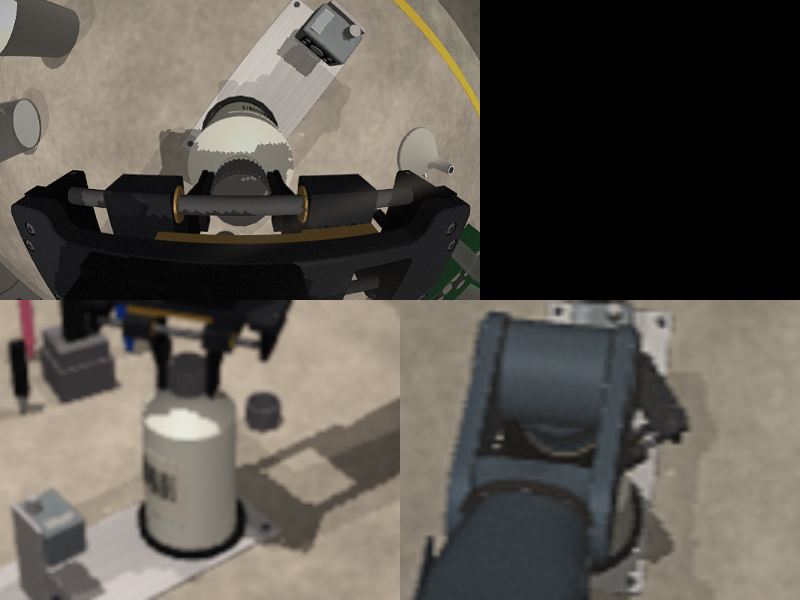

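Call:
arm_command(
  deltas=[0.2, 0, 0, 0, 0, 1, 0, 0, 0, 0, 1, 0, 0, 0, 0, 1, 0, 0, -0.01, 0, 1, 0, 0, -0.03, 0, 1, 0, 0, -0.03, 0.1, 1, 0, 0, -0.03, 0.15, 1, 0, 0, -0.02, 0.15, 1, 0, 0, 0, 0.15, 1, 0, 0, 0, 0.15, 1, 0, 0, 0, 0.13],
)

```text
time: 7.8
position: [0.601, 0.0638, 0.3045]
tool_rot: [0.991, -0.136, 0.001, -0.0]
ft_force: [0.1, -0.9, -0.2]
grip_width: 0.087
grip_force: 0.0
```

Call:
arm_command(
  deltas=[1, 0, 0.03, 0, 0, 1, 0, 0.05, 0, 0, 1, 0, 0.05, 0, 0, 1, 0, 0.05, 0, 0, 1, 0, 0.05, 0, 0, 1, 0.007, 0.05, 0, 0, 1, 0, 0.018, 0, 0, 1, 0, 0, 0, 0, 1, 0, 0, 0, 0],
)

```text
time: 8.93
position: [0.5288, -0.2239, 0.3037]
tool_rot: [0.991, -0.133, -0.0, -0.0]
ft_force: [0.0, -0.3, 0.3]
grip_width: 0.0869
grip_force: 0.0
```

Run:
```python
from h import *
z=np.load("w2.npz"); p=wray(344,144,z['K'],z['T'],.09)
for h in(.09,): print("label",p, np.degrees(np.arctan2(p[1]-.0638,p[0]-.6)))
s=status.get_obs(); print(s['position'],s['tool_rot'],s['q'],s['time'])
im,d,K,T=grab("wrist"); np.savez("w3.npz",im=im,d=d,K=K,T=T)
im2,d,K,T=grab("top"); np.savez("t3.npz",im=im2,d=d,K=K,T=T)
o=np.zeros((500,800,3),np.uint8)
o[:500]=cv2.resize(im,(800,500)); o[:150,:200]=cv2.resize(im2[150:225,250:350],(200,150))
save("pics/w3c.png",o)
```

```text
label [0.65133269 0.07158133 0.09      ] 8.61963083669727
[ 0.52879248 -0.22387339  0.30368398] [ 9.91104273e-01 -1.33086687e-01 -7.89458917e-05 -4.96788629e-04] [-5.95457579e-01  3.74564324e-01  1.46002466e+00  8.48263559e-04
  1.30758796e+00  1.24208329e+00] 8.925
```

View pics/w3c.png

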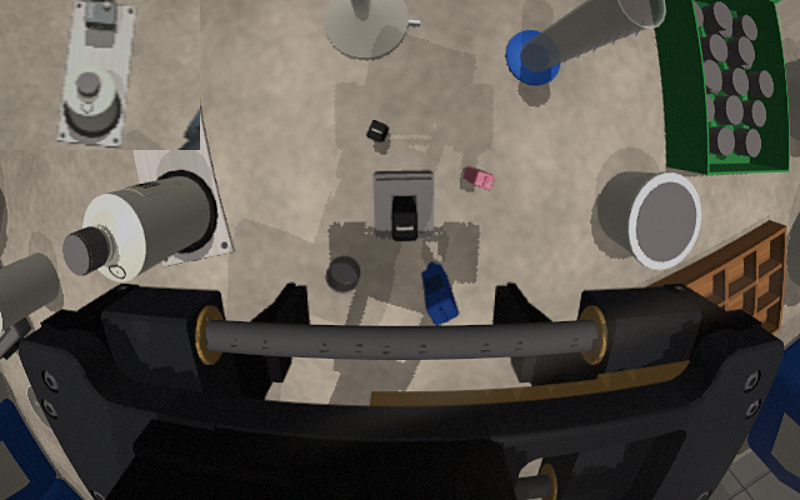

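Run:
```python
from h import *
z=np.load("w3.npz"); K,T,im=z['K'],z['T'],z['im']
p=wray(94.4,216.8,K,T,.164); print("ring",p.round(4),np.degrees(np.arctan2(p[1]-.0638,p[0]-.6)), np.hypot(p[1]-.0638,p[0]-.6))
v,u=np.mgrid[110:210,280:380]; x,y=(u-K[0,2])/K[0,0],(v-K[1,2])/K[1,1]; r=np.hypot(x,y); s=np.tan(r)/r; d=z['d'][110:210,280:380]
Q=np.stack([x*s*d,-y*s*d,-d,np.ones_like(d)],-1)@np.linalg.inv(T).T; Q=Q[...,:3].reshape(-1,3)
for lo,hi in((.143,.158),(.064,.076)):
    m=(Q[:,2]>lo)&(Q[:,2]<hi); print(m.sum(),Q[m].mean(0).round(4),cv2.minAreaRect(Q[m][:,:2].astype(np.float32)))
z=np.load("t3.npz"); P=world(*np.mgrid[:400,:640][::-1],z['d'],z['K'],z['T'])
m=(abs(P[...,0]-.59)<.08)&(abs(P[...,1]-.06)<.08)&(P[...,2]>.207)&(P[...,2]<.22); print(cv2.minEnclosingCircle(P[m][:,:2].astype(np.float32)))
g=cv2.cvtColor(z['im'],cv2.COLOR_RGB2GRAY); print(g[188:204,284:306])
```

```text
ring [0.568  0.0645 0.164 ] 178.70112602288225 0.03196704262852932
477 [ 0.531  -0.2281  0.1506] ((0.5301576256752014, -0.22800545394420624), (0.020135978236794472, 0.02585981972515583), 74.49351501464844)
1434 [ 0.5354 -0.2294  0.0705] ((0.5392459034919739, -0.2481323629617691), (0.09541958570480347, 0.10409152507781982), 64.42454528808594)
((0.6002081036567688, 0.06182641163468361), 0.020104413852095604)
[[181 181 182 184 173 138 107 110 111 112 112 110 110 113 117 145 177 181
  181 181 182 170]
 [181 180 182 188 160 111 108 111 112 112 115 111 115 115  94 135 177 175
  181 180 180 173]
 [180 183 182 162 119 109 109 115 111 114 114 114 114 115 109 124 155 179
  182 180 180 183]
 [179 181 185 155 110 112 111 116 114 114 114 115 115 115 118 106 141 180
  183 180 181 179]
 [181 179 184 169 133 114 113 114 113 115 115 116 115 115 105  90 144 180
  181 180 180 181]
 [180 180 183 189 148  91 114 116 114 116 114 116 116 120  91  72 141 181
  181 181 179 180]
 [181 179 180 188 136  75 119 117 118 116 119 118 121 114  68  98 170 187
  181 182 179 179]
 [180 180 180 188 148  64  89 120 124 121 122 125 115  74  21 103 171 185
  181 181 179 182]
 [179 177 181 186 166 100  41  43  77  96  87  80  67  42  56 149 191 184
  180 179 180 181]
 [179 179 181 188 163 123  94  54  33  36  34  37  36  46 102 165 187 181
  182 180 181 181]
 [179 181 180 184 158 130 133 110  88  85  73  67 103 141 132 160 185 178
  179 180 181 184]
 [181 180 182 182 187 162 130 140 146 141 128 138 143 132 160 187 182 180
  178 179 184 188]
 [186 180 180 180 181 188 164 131 137 144 145 141 135 160 188 182 180 182
  181 181 186 177]
 [193 182 179 180 180 184 187 193 137  80  87  94 163 187 183 181 181 180
  181 183 190 156]
 [166 189 184 179 183 185 141 138 190 192 195 168 161 183 182 180 180 179
  181 186 180 126]
 [118 166 189 182 181 184 156 155 187 185 191 145 139 185 182 181 180 181
  186 179 126  65]]
```

Call:
arm_command(
  deltas=[1, 0.0027, 0.0036, 0.02, 0, 1, 0, 0, 0.045, 0, 1, 0, 0, 0.045, 0, 1, 0, 0, 0.045, 0, 1, 0, 0, 0.028, 0, 1, 0, 0, 0.01, 0, 0, 0, 0, 0, 0, -0.3, 0, 0, 0, 0, -0.6, 0, 0, 0, 0, -0.7, 0, 0, 0, 0, -0.7, 0, 0, 0, 0, -0.7, 0, 0, 0, 0],
  newtons=15,
)

```text
time: 10.52
position: [0.5303, -0.2297, 0.1107]
tool_rot: [0.991, -0.134, 0.0, 0.0]
ft_force: [0.6, 0.5, -0.3]
grip_width: 0.0352
grip_force: 0.0
```

Call:
arm_command(
  deltas=[-0.8, 0, 0, 0, 0, -0.8, 0, 0, 0, 0, -0.8, 0, 0, 0, 0],
)

```text
time: 10.9
position: [0.5303, -0.2289, 0.1103]
tool_rot: [0.991, -0.134, -0.0, -0.001]
ft_force: [1.1, 2.5, -1.7]
grip_width: 0.022
grip_force: 14.9
```

Call:
arm_command(
  deltas=[-0.8, 0, 0, -0.01, 0, -0.8, 0, 0, -0.012, 0, -0.8, 0, 0, -0.01, 0, -0.8, 0, 0, 0, 0],
)

```text
time: 11.4
position: [0.5311, -0.2304, 0.1442]
tool_rot: [0.991, -0.134, 0.001, 0.001]
ft_force: [0.4, -0.1, -1.6]
grip_width: 0.0215
grip_force: 15.0
```

Call:
arm_command(
  deltas=[-0.8, 0, 0, 0, 0, -0.8, -0.005, 0, 0, 0, -0.8, -0.005, 0, 0, 0, -0.8, -0.005, 0, 0, 0, -0.8, -0.005, 0, 0, 0, -0.8, -0.005, 0, 0, 0, -0.8, 0, 0, 0, 0],
  newtons=8,
)

```text
time: 12.28
position: [0.5054, -0.2227, 0.1424]
tool_rot: [0.991, -0.134, -0.001, -0.0]
ft_force: [0.7, -0.4, -1.4]
grip_width: 0.022
grip_force: 8.0
```

```bash
cat > look.py <<'E'
from h import *
import sys
s=status.get_obs(); print(s['position'],s['tool_rot'],s['ft_force'],s['grip_force'],s['grip_width'],s['time'])
im,d,K,T=grab("scene"); np.savez(sys.argv[1]+".npz",im=im,d=d,K=K,T=T)
save("pics/"+sys.argv[1]+".png",cv2.resize(im[100:260,200:400],(800,600),interpolation=cv2.INTER_CUBIC)[:, :])
E
python3 look.py p1
```

```text
[ 0.5053947  -0.22266957  0.14243628] [ 9.91015529e-01 -1.33744974e-01 -6.74560817e-04 -2.20053149e-04] [ 0.74781468 -0.39380538 -1.36061628] 7.999668138727429 0.022015647643482128 12.275
```

View pics/p1.png

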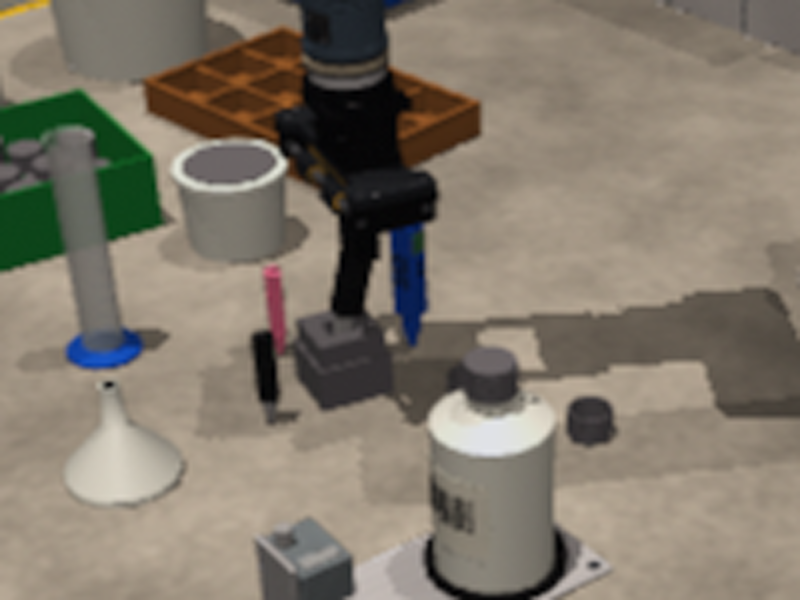

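Call:
arm_command(
  deltas=[-0.8, -0.005, 0, -0.001, 0, -0.8, -0.005, 0, -0.001, 0, -0.8, -0.005, 0, -0.001, 0, -0.8, -0.005, 0, -0.001, 0, -0.8, -0.005, 0, -0.001, 0, -0.8, -0.005, 0, 0, 0, -0.8, -0.005, 0, 0, 0, -0.8, -0.004, 0, 0, 0, -0.8, 0, 0, 0, 0],
)

```text
time: 13.45
position: [0.4679, -0.2124, 0.1475]
tool_rot: [0.991, -0.134, -0.001, -0.0]
ft_force: [0.7, 0.2, 0.3]
grip_width: 0.0214
grip_force: 8.0
```

Call:
arm_command(
  deltas=[-0.8, 0, 0, 0, 0, -0.8, 0, 0, -0.01, 0, -0.8, 0, 0, -0.02, 0, -0.8, 0, 0, -0.03, 0, -0.8, 0, 0, -0.04, 0, -0.8, 0, 0, -0.04, 0, -0.8, 0, 0, -0.02, 0, -0.8, 0, 0, 0, 0, -0.8, 0, 0, 0, 0],
  newtons=25,
)

```text
time: 14.58
position: [0.4678, -0.212, 0.3066]
tool_rot: [0.991, -0.134, -0.001, -0.001]
ft_force: [0.5, 0.3, -2.0]
grip_width: 0.0218
grip_force: 25.0
```

```bash
python3 look.py p2
```

```text
[ 0.46777332 -0.21200046  0.30662048] [ 9.91026055e-01 -1.33663086e-01 -1.09891411e-03 -5.73990991e-04] [ 0.46647872  0.25153698 -1.98091773] 24.999843779951334 0.021809009614271856 14.575
```

View pics/p2.png

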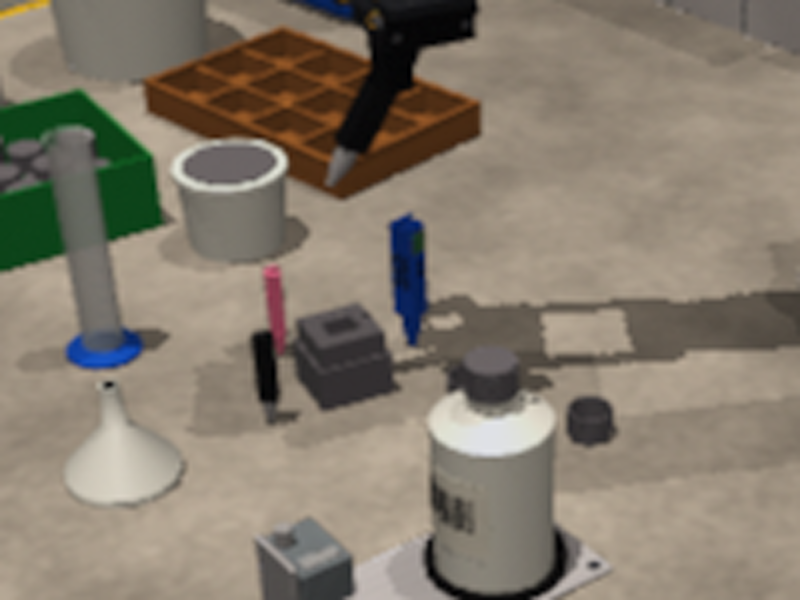

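```bash
cat > tilt.py <<'E'
from h import *
import sys
from scipy.spatial.transform import Rotation as R
s=status.get_obs(); Rt=R.from_quat(s['tool_rot']).as_matrix(); g=s['position']-Rt[:,2]*.019
def allpts(n):
    im,d,K,T=grab(n); v,u=np.mgrid[:400,:640]
    if n=="wrist":
        x,y=(u-K[0,2])/K[0,0],(v-K[1,2])/K[1,1]; r=np.hypot(x,y); q=np.tan(np.minimum(r,1.5))/np.maximum(r,1e-9)
        P=(np.stack([x*q*d,-y*q*d,-d,np.ones_like(d)],-1)@np.linalg.inv(T).T)[...,:3]
    else: P=world(u,v,d,K,T)
    return im,P,d
print(s['position'],s['time'],"yaw x",np.degrees(np.arctan2(Rt[1,0],Rt[0,0])))
for n in("scene","wrist"):
    im,P,d=allpts(n); L=(P-g)@Rt   # tool coords relative to grasp point
    m=(d>.02)&(abs(L[...,1])<.016)&(L[...,2]>.035)&(L[...,2]<.125)&(L[...,0]>-.01)&(L[...,0]<.09)
    q=L[m]
    for lo,hi in((.035,.068),(.068,.125),(.035,.125)):
        w=q[(q[:,2]>lo)&(q[:,2]<hi)]
        if len(w)>10:
            f=cv2.fitLine(w.astype(np.float32),cv2.DIST_HUBER,0,.01,.01).ravel(); print(n,len(w),np.degrees(np.arctan2(f[0],f[2])).round(1),np.degrees(np.arctan2(f[1],f[2])).round(1),f[3:].round(4))
    if len(q): k=np.argsort(q[:,2])[-12:]; print("low end",q[k].mean(0).round(4),im[m][k].mean(0).round())
E
python3 tilt.py
python3 - <<'E'
from h import *
from scipy.spatial.transform import Rotation as R
z=np.load("p2.npz"); s=status.get_obs(); Rt=R.from_quat(s['tool_rot']).as_matrix(); g=s['position']-Rt[:,2]*.019
o=np.linalg.inv(z['T'])[:3,3]
for u,v in((283,149.6),(284,147)):
    D=world(u,v,1.,z['K'],z['T'])-o; t=((g-o)@Rt[:,1])/(D@Rt[:,1]); L=(o+D*t-g)@Rt; print(L,np.degrees(np.arctan2(L[0],L[2])),np.linalg.norm(L))
E
```

```text
[ 0.46768144 -0.21196228  0.30624875] 14.625 yaw x -15.36385308039034
scene 103 50.0 17.1 [ 0.0402 -0.0077  0.0557]
scene 58 42.7 11.9 [ 0.0517 -0.0074  0.0842]
scene 161 31.5 6.1 [ 0.0384 -0.0089  0.0579]
low end [ 0.062  -0.0053  0.1   ] [92. 81. 73.]
wrist 1183 32.3 -1.4 [0.0431 0.0008 0.048 ]
wrist 373 22.8 0.4 [0.058  0.0003 0.0828]
wrist 1556 24.8 -0.4 [0.0465 0.0007 0.056 ]
low end [0.0647 0.0007 0.1014] [114. 110. 106.]
[5.88455690e-02 1.72455722e-16 1.11099767e-01] 27.90856696443887 0.12572175286026196
[5.45444527e-02 9.54571941e-17 1.02166879e-01] 28.09669184467048 0.11581523464407474
```

Call:
arm_command(
  deltas=[-0.8, 0, 0, 0, -0.108, -0.8, 0, 0, 0, -0.108, -0.8, 0, -0.03, 0, 0, -0.8, 0, -0.042, 0, 0, -0.8, 0, -0.042, 0, 0, -0.8, 0, -0.042, 0, 0, -0.8, 0.014, -0.042, 0, 0, -0.8, 0, -0.042, 0, 0, -0.8, 0, -0.03, 0, 0, -0.8, 0, -0.012, 0.02, 0, -0.8, 0, 0, 0, 0, -0.8, 0, 0, 0, 0],
)

```text
time: 16.23
position: [0.4975, 0.0678, 0.2875]
tool_rot: [1.0, -0.026, -0.0, 0.0]
ft_force: [0.1, -0.5, -1.1]
grip_width: 0.0222
grip_force: 25.0
```

```bash
python3 tilt.py
python3 - <<'E'
from h import *
a,d,K,T=grab("wrist"); np.savez("w4.npz",im=a,d=d,K=K,T=T)
b,d,K,T=grab("scene"); np.savez("s4.npz",im=b,d=d,K=K,T=T)
c,d,K,T=grab("top"); np.savez("t4.npz",im=c,d=d,K=K,T=T)
o=np.zeros((600,800,3),np.uint8); o[:400,:480]=cv2.resize(a[60:260,200:440],(480,400),interpolation=cv2.INTER_CUBIC); o[:400,480:]=cv2.resize(b[140:240,270:350],(320,400),interpolation=cv2.INTER_CUBIC)
o[400:,:400]=cv2.resize(c[175:225,260:360],(400,200),interpolation=cv2.INTER_CUBIC); save("pics/w4.png",o)
E
```

```text
[0.49746214 0.0677715  0.28745662] 16.225 yaw x -3.006878355815567
scene 133 54.4 21.0 [ 0.0385 -0.0069  0.0516]
scene 76 45.4 12.7 [ 0.0507 -0.0068  0.0812]
scene 209 33.5 5.3 [ 0.0444 -0.0064  0.0635]
low end [ 0.0646 -0.0019  0.1006] [134. 125. 118.]
wrist 1165 32.3 -1.0 [0.0433 0.001  0.0478]
wrist 611 63.3 4.0 [0.0777 0.0004 0.0883]
wrist 1776 37.0 -1.7 [0.0522 0.0007 0.061 ]
low end [ 0.0859 -0.0023  0.1163] [68. 65. 62.]
```

View pics/w4.png

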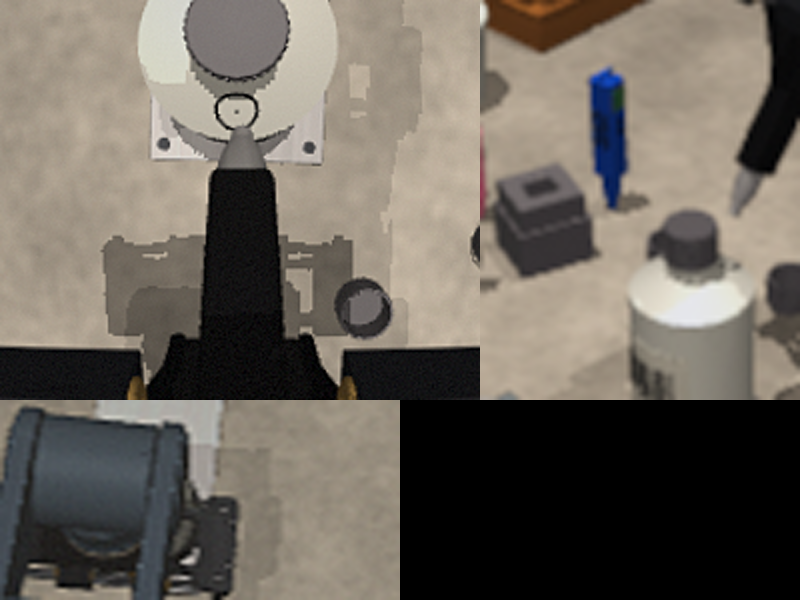

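Run:
```python
from h import *
z=np.load("w4.npz"); K,T=z['K'],z['T']
r=wray(318.5,115.5,K,T,.164); print("ring",r.round(4))
s=status.get_obs(); th=np.radians(-3); x=np.array([np.cos(th),np.sin(th),0])
g=s['position']+[0,0,.019]
for a in(28,30,32):
    tip=g+x*.121*np.sin(np.radians(a))-[0,0,.121*np.cos(np.radians(a))]
    # project expected tip
    c=T@[*tip,1]; t=np.arctan2(np.hypot(c[0],c[1]),-c[2]); f=t/np.hypot(c[0],c[1])*K[0,0]
    print(a,tip.round(4),"px",K[0,2]+c[0]*f,K[1,2]-c[1]*f)
    n=-.5*x+[0,0,.866]; dd=tip-r; print("  along n",dd@n,"inplane",(dd-n*(dd@n))@(x*.866+[0,0,.5]), "lat",dd@[-x[1],x[0],0])
```

```text
ring [0.5685 0.0649 0.164 ]
28 [0.5544 0.0647 0.2002] px 319.44286710187134 133.40027133501764
  along n 0.038377126858661736 inplane 0.005938443630145157 lat -0.0010030987897328863
30 [0.5581 0.0645 0.2023] px 319.4302657451054 128.99715860848497
  along n 0.03830336491156749 inplane 0.010161188891069334 lat -0.0010030987897328887
32 [0.5617 0.0643 0.2044] px 319.4169391438665 124.61286312828055
  along n 0.03837701958256753 inplane 0.014383936024504702 lat -0.0010030987897328915
```

Call:
arm_command(
  deltas=[-0.8, 0.003, -0.001, 0.012, 0, -0.8, 0, 0, 0.013, 0, -0.8, 0.002, 0, 0.0035, 0, -0.8, 0.002, 0, 0.0035, 0, -0.8, 0, 0, 0, 0, -0.8, 0, 0, 0, 0],
)

```text
time: 17.23
position: [0.5046, 0.0689, 0.2558]
tool_rot: [1.0, -0.026, 0.0, 0.0]
ft_force: [-0.2, -0.2, -1.0]
grip_width: 0.0222
grip_force: 25.0
```

Run:
```python
from h import *
print([status.get_obs()[k] for k in('position','ft_force','moment')])
a,d,K,T=grab("wrist"); np.savez("w5.npz",im=a,d=d,K=K,T=T)
b,d,K,T=grab("scene"); np.savez("s5.npz",im=b,d=d,K=K,T=T)
o=np.zeros((600,800,3),np.uint8); o[:600,:480]=cv2.resize(a[70:190,270:366],(480,600),interpolation=cv2.INTER_CUBIC); o[:400,480:]=cv2.resize(b[140:240,270:350],(320,400),interpolation=cv2.INTER_CUBIC)
save("pics/w5.png",o)
```

```text
[array([0.5045897 , 0.06888066, 0.25576864]), array([-0.17910763, -0.19535509, -1.04362369]), array([-0.1010281 ,  0.18041656,  0.03790848])]
```

View pics/w5.png

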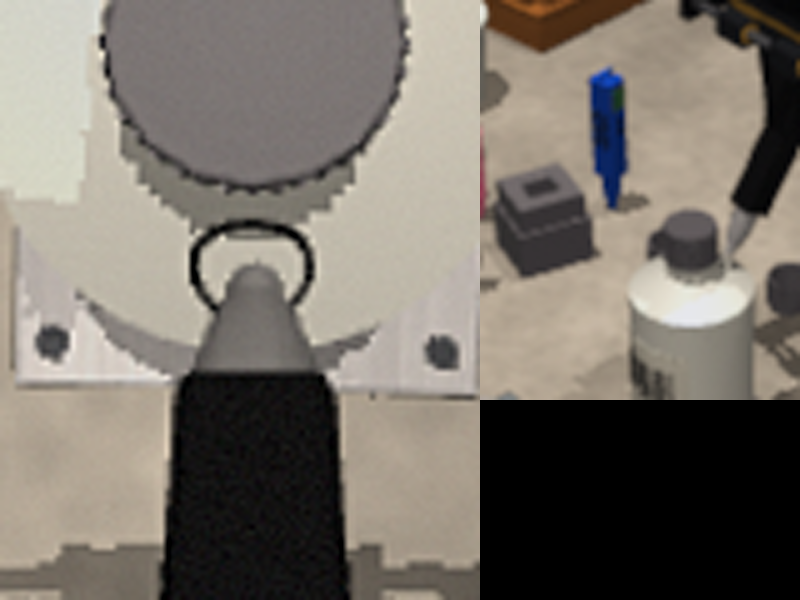

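Call:
arm_command(
  deltas=[-0.8, 0.00075, 0, 0.0013, 0, -0.8, 0.00075, 0, 0.0013, 0, -0.8, 0.00075, 0, 0.0013, 0, -0.8, 0.00075, 0, 0.0013, 0, -0.8, 0, 0, 0, 0, -0.8, 0, 0, 0, 0],
)

```text
time: 18.08
position: [0.5073, 0.0687, 0.2504]
tool_rot: [1.0, -0.026, -0.0, -0.0]
ft_force: [-0.7, -0.0, -0.8]
grip_width: 0.0215
grip_force: 25.0
```

Call:
arm_command(
  deltas=[-0.8, 0.00075, 0, 0.0013, 0, -0.8, 0.00075, 0, 0.0013, 0, -0.8, 0, 0, 0, 0, -0.8, 0, 0, 0, 0],
)

```text
time: 18.58
position: [0.5089, 0.0686, 0.2478]
tool_rot: [1.0, -0.026, -0.0, 0.0]
ft_force: [-1.3, 0.0, 0.8]
grip_width: 0.0217
grip_force: 25.0
```

```bash
cat > ft.py <<'E'
from h import *
F=[];M=[]
for i in range(8):
    s=status.get_obs(); F.append(s['ft_force']);M.append(s['moment']); im,d,K,T=grab("wrist")
print(s['time'],s['position'],np.mean(F,0).round(2),np.std(F,0).round(2),np.mean(M,0).round(3))
E
python3 ft.py
```

```text
18.925 [0.50883622 0.06861493 0.24776282] [-1.27 -0.13  1.08] [0.34 0.66 0.38] [-0.045  0.362  0.012]
```

```bash
python3 -c "
from rig import order
print(order.hand_in())"
```

```text
the job is handed in; nothing more can be done
None
```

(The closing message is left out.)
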